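# Stack two seal discs, cover them, lift off the outer cover

### The arm

A 7-joint arm with a two-finger parallel gripper is mounted at the origin on the work surface. World frame = base frame: x ahead of the robot, y to its left, z up, the work surface at z = 0. Lengths are in mm, angles in rad, forces in N, time in s.
With the tool pointing down it reaches from about 425 to 925 mm from the base axis. Payload 6.8 kg.
Tool frame: the origin (TCP) lies midway between the tips of the shut fingers; the grasp point (between the pads) lies 19 mm behind it (arm.grasp_offset is the distance from the TCP to the grasp point, in mm); z points along the fingers, y is the line along which they close (so a half turn about z gives the same grasp; the last joint's range is limited). The gripper opens to 88 mm and grips with 3 to 60 N. Pads are 20 mm wide; open, the fingers measure 115 mm over their backs; the gripper's body (75 mm by 178 mm) begins 61 mm behind the grasp point.
Start: joints at [-1.4, 0.477, 0.022, 1.555, -0.011, 1.109, -0.083], TCP at [185.757, 648.954, 222.664] pointing down, gripper open.
Joint ranges: [-2.96, 2.96], [-0.34, 2.1], [-1.41, 1.46], [0.24, 2.44], [-1.37, 4.51], [0.17, 1.92], [-2.96, 2.96]. Speed limits (rad/s): [2.39, 2.39, 3.14, 3.14, 3.14, 3.14, 3.14].

### API

Orientations are given as a unit quaternion [w, x, y, z].
In Python, from workcell import arm gives the robot as it stands. The module is installed in compiled form; this text tells all that it offers.
- The arm moves only by the shell command python3 -m pendant 'ROWS' [FORCE]. ROWS is a JSON object of lists of equal length, an entry for each row: "slide": the shift along the world's x, y, z in mm, a list of three; "twist": the turn about the world's z in rad; "fingers": the finger opening in mm, from 0 to 87.8. In form: {"slide": [[dx, dy, dz], ...], "twist": [twist, ...], "fingers": [fingers, ...]}. A call has 1 to 8 rows; each row is the pose to reach, as a shift and turn from the pose commanded when the call began; what a row does not reach only later rows make up. A row lasts 1/10 s, in which the tool goes at most 50 mm and 8.59 degrees, less where a joint would pass 70% of its speed; a pose out of reach is approached as far as the arm can. A call with a gripper value outside its range is refused whole. The fingers move at their own pace and stop on an object; FORCE is the grip in N (left out, the last holds). Time passes only in rows, so rows that repeat a pose let the fingers close. It gives the time, the measured TCP pose, the force, the opening and the grip force at its end, in the units of the state.
- arm.state(): the state, without advancing time (a new reading comes with each control period).
- arm.camera(name): name is "side" or "top"; returns a dict with "color" (384x512x3 uint8, blue, green, red), "intrinsics" (3x3 intrinsics, pixels), "T" (4x4, takes a point from camera to world coordinates). Camera axes: x right, y up, looking along -z (the intrinsics and any distortion apply to the point x, -y, -z); pixel columns grow to the right and rows downward; lengths in mm; the calibration is good to about 2 mm. A picture is of the moment at which its call begins. There is no depth.
- arm.close_job(): hands the job in; it is judged then, once.
Trained networks look in a picture, given as the dict that the camera call returned (one of the last four; its "shot" number tells which), for a name from the list of things; names that differ only in an ending like _2 or _b are one class to them, and where a whole thing is asked for, a point or a joint stands for the part that bears it (a point fixed in the world has none). Each returns a list of dicts, best first, with "score" (0 to 1); they miss things now and then, are a little off and sometimes report something else, mostly with a low value. They report only what shows in the picture. A call takes as long as a camera call.
- arm.search_frame(picture, name): "extent" ([left, top, right, bottom] in pixels, round what is visible of it).
- arm.trace(picture, name): "pixels" (384x512 bool, what is visible of it) and "extent" ([left, top, right, bottom] in pixels, round what is visible of it).
The state is a dict: "clock": time; "joint_positions": joint angles; "joint_velocities": joint speeds; "joint_efforts": joint torques, N m; "tool_pos": TCP position; "orientation": TCP orientation; "wrist_force": force on the tool from outside, world axes, zero at the start; "torque": the same for the moment, N m; "grip_width": opening from 0.0 (shut) to 1.0 (fully open); "gripper_force": force on a finger pad.
Only numpy, scipy, OpenCV 4.12 (cv2) and the standard library are available. Lean on these libraries where they do the work, as an engineer would, in place of code of your own. Each camera call takes 0.05 s, during which the arm holds its last target. There are 200 camera calls.

### The job

Stack the steel disc and then the brass disc neatly centred on the blue raised middle of the round storage plate, letting go of each; then carry the two nested covers over by the yellow knob, lower them gently together over the stack until the clear inner cover sits flat on the plate, and let go of the knob. Then take the red outer cover alone by its black collar, lift it straight up until its lower rim is well clear above the knob, leaving the inner cover seated and undisturbed, and finish while still holding the red cover up there, level and still, directly above the knob. Never part the two covers anywhere else, and leave the other things on the bench where they are.

Things in the scene. Friction and masses are not known exactly. Their poses are not given: they have to be found in the camera images.
- plate: Round aluminium storage plate fixed to the bench: flange 140 mm across and 10 mm thick, with a blue raised centre 70 mm across standing 6 mm above the flange (top at 16 mm). Origin at the centre of its underside on the bench, z up.
- steel_disc_center (a point): Plain bright steel disc, 56 mm across, 12 mm thick, 0.15 to 0.31 kg, lying flat on the bench at the start; point at its centre, half-way up. It goes on the blue raised centre first. The two discs start with centres 95 mm or more apart along x, one nearer the robot than the other.
- brass_disc_center (a point): Plain yellow brass disc, 56 mm across, 12 mm thick, 0.17 to 0.34 kg, lying flat on the bench at the start; point at its centre, half-way up. It goes on top of the steel disc.
- inner_knob (a point): Upright yellow knob, a plain cylinder 24 mm across, fixed to the clear inner cover. Point on its axis, half-way up the 28 mm that stand clear above the black collar: 14 mm below the knob's top, 86 mm above the inner cover's lower rim; seated on the plate it is 96 mm above the bench. z along the knob. Lifting the knob lifts both covers.
- inner_rim (a point): Centre of the inner cover's lower rim. The cover is a clear plastic cup, mouth down, 88 mm outside, 80 mm inside, roof underside 42 mm and top 46 mm above the rim; the knob rises from the roof to 100 mm above the rim. 0.16 to 0.24 kg. Seated, the rim stands on the plate's flange (10 mm up) around the blue raised centre, 5 mm clearance all round.
- outer_collar (a point): Black collar of the red outer cover: an upright tube 42 mm outside, 32 mm inside, 22 mm tall, fixed on the red roof; the yellow knob passes loosely through it and stands 28 mm above it. Point on the collar's axis, half-way up: 11 mm above the red roof's top, 61 mm above the inner cover's rim and 25 mm below the knob's point while nested. z up.
- outer_rim (a point): Centre of the red outer cover's lower rim. The cover is a metal cup, mouth down, 102 mm outside, 96 mm inside, 48 mm tall, 0.16 to 0.24 kg; nested, its roof rests loosely on the inner cover's roof and this rim is 2 mm above the inner one. Not fastened: it must rise 98 mm for its rim to pass the knob's top. The covers start nested on the bench.
- black_disc: Bystander, to be left alone: flat black plastic disc, 50 mm across, 10 mm thick (not part of the stack). Origin at the centre of its underside.
- bush: Bystander, to be left alone: plain steel bush, 52 mm outside, 36 mm bore, 22 mm tall, standing on end. Origin at the centre of its underside.
- screwdriver: Bystander, to be left alone: screwdriver with an orange handle, lying flat towards the back of the bench. Origin at the middle of its length, on the bench; it lies along its x.
- wrench: Bystander, to be left alone: steel wrench lying flat on the near side of the bench. Origin at the middle of its length, on the bench; it lies along its x.
- red_bin: Bystander, to be left alone: small open red plastic bin, 110 x 90 x 50 mm. Origin at the centre of its underside.
- oil_bottle: Bystander, to be left alone: white oil bottle with a red cap, 56 mm across, 150 mm tall. Origin at the centre of its underside.
- grease_can: Bystander, to be left alone: round can with a blue band, 70 mm across, 70 mm tall. Origin at the centre of its underside.

How it is judged:
By the outcome, as a careful person would: the job done as asked, in the order asked, and still so for the second after the job is handed in, while the arm keeps its last pose, push and grip.
It also fails if it takes over 72 s, if anything falls off the work surface, if the arm or the gripper's body presses on something with over 40 N, if the wrist force passes 120 N, or if a joint passes its speed limit or range.

## Working session

There is one attempt and no reset: what is moved stays moved. The work goes in short steps, Python scripts to look and compute and a shell command to move; the robot and the scene stay as the last step left them, time stands still between calls to the robot, and variables do not carry over. Pictures are saved under pics/ and viewed, at most 12 in all, crops included, and the job is handed in when it is done.

```bash
mkdir -p pics; cat > h.py <<'E'
import numpy as np, cv2
from workcell import arm
def project(pic,p):
    T=np.array(pic["T"]);K=np.array(pic["intrinsics"])
    c=np.linalg.inv(T)@np.append(p,1); q=K@np.array([c[0],-c[1],-c[2]]); return q[:2]/q[2]
def ray(pic,uv,z):
    T=np.array(pic["T"]);K=np.array(pic["intrinsics"])
    d=np.linalg.inv(K)@np.array([uv[0],uv[1],1.]); d=T[:3,:3]@np.array([d[0],-d[1],-d[2]])
    o=T[:3,3]; return o+d*(z-o[2])/d[2]
E
python3 - <<'E'
from h import *
s=arm.state(); print(s['clock'],s['tool_pos'],s['orientation'],s['wrist_force'])
P={n:arm.camera(n) for n in("top","side")}
for n,p in P.items():
    print(n,[k for k in p],np.round(p["T"],3).tolist(),np.round(p["intrinsics"],1).tolist())
    for t,z in dict(plate=10,steel_disc_center=12,brass_disc_center=12,inner_knob=88,outer_collar=61,outer_rim=25,black_disc=10,bush=22,red_bin=25,oil_bottle=75,grease_can=35,wrench=5,screwdriver=10).items():
        for r in arm.search_frame(p,t)[:2]:
            e=r["extent"]; c=((e[0]+e[2])/2,(e[1]+e[3])/2); print(t,round(r["score"],2),np.round(e).tolist(),np.round(ray(p,c,z)).tolist())
cv2.imwrite("pics/a.png",np.vstack([P["top"]["color"],P["side"]["color"]])[:, :] if 0 else cv2.resize(np.hstack([P["top"]["color"],P["side"]["color"]]),(800,300)))
cv2.imwrite("pics/top.png",P["top"]["color"]);cv2.imwrite("pics/side.png",P["side"]["color"])
E
```

```text
0.0 [185.59645959 648.35149153 221.69687342] [-6.58931823e-05  1.38926682e-01  9.90302252e-01 -9.06696103e-04] [ 0.04382477 -0.17349852  0.25622226]
top ['color', 'intrinsics', 'T', 'shot'] [[0.011, 0.993, -0.12, 395.472], [-1.0, 0.011, -0.0, -41.5], [0.001, 0.12, 0.993, 1628.358], [0.0, 0.0, 0.0, 1.0]] [[431.7, 0.0, 252.5], [0.0, 431.7, 195.2], [0.0, 0.0, 1.0]]
plate 0.89 [296.0, 210.0, 335.0, 247.0] [468.0, -279.0, 10.0]
steel_disc_center 0.73 [158.0, 136.0, 187.0, 169.0] [752.0, 266.0, 12.0]
steel_disc_center 0.55 [153.0, 191.0, 169.0, 208.0] [571.0, 303.0, 12.0]
brass_disc_center 0.65 [161.0, 226.0, 175.0, 244.0] [437.0, 273.0, 12.0]
inner_knob 0.25 [118.0, 214.0, 129.0, 227.0] [486.0, 417.0, 88.0]
outer_collar 0.83 [231.0, 197.0, 260.0, 221.0] [535.0, -17.0, 61.0]
outer_collar 0.46 [224.0, 232.0, 236.0, 274.0] [374.0, 38.0, 61.0]
outer_rim 0.81 [228.0, 197.0, 258.0, 225.0] [531.0, -7.0, 25.0]
black_disc 0.63 [116.0, 212.0, 129.0, 228.0] [493.0, 446.0, 10.0]
bush 0.5 [279.0, 159.0, 286.0, 160.0] [727.0, -154.0, 22.0]
red_bin 0.66 [158.0, 135.0, 188.0, 170.0] [749.0, 261.0, 25.0]

[... 1151 characters left out ...]
_rim 0.19 [269.0, 294.0, 291.0, 313.0] [435.0, 297.0, 25.0]
black_disc 0.88 [235.0, 348.0, 252.0, 364.0] [503.0, 451.0, 10.0]
black_disc 0.4 [245.0, 203.0, 276.0, 236.0] [538.0, -35.0, 10.0]
bush 0.68 [203.0, 186.0, 219.0, 200.0] [721.0, -131.0, 22.0]
bush 0.39 [256.0, 200.0, 264.0, 215.0] [548.0, -78.0, 22.0]
red_bin 0.94 [142.0, 259.0, 193.0, 300.0] [749.0, 261.0, 25.0]
oil_bottle 0.69 [213.0, 130.0, 232.0, 168.0] [720.0, -320.0, 75.0]
oil_bottle 0.5 [269.0, 165.0, 310.0, 192.0] [465.0, -175.0, 75.0]
grease_can 0.74 [297.0, 120.0, 315.0, 145.0] [437.0, -541.0, 35.0]
wrench 0.67 [275.0, 236.0, 338.0, 249.0] [387.0, 41.0, 5.0]
screwdriver 0.87 [153.0, 218.0, 214.0, 233.0] [773.0, 26.0, 10.0]
```

View pics/top.png

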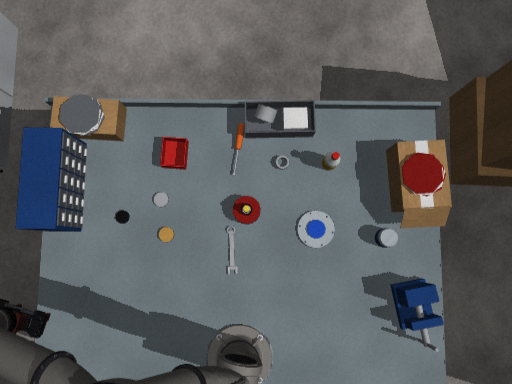

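View pics/side.png

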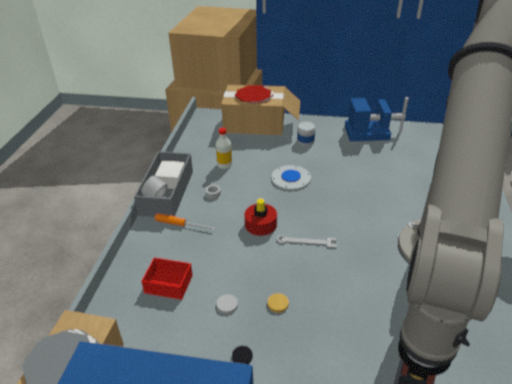

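Top view: steel about (161,199), brass (165,234), covers (246,209), blue plate centre (315,229). The side view agrees. Next I refine by colour.

```bash
cat >> h.py <<'E'
def blob(pic,name,guess,z,r=14):
    "centroid of coloured face near the guess (world), returned at height z"
    u=project(pic,[*guess,z]).astype(int); c=pic["color"]; x0,y0=u-r; c=c[max(y0,0):y0+2*r,max(x0,0):x0+2*r].astype(float)
    b,g,R=c[...,0],c[...,1],c[...,2]
    m={'blue':b-R>90,'yellow':(np.minimum(R,g)-b>70),'grey':(c.min(2)>145),'red':(R-g>60)}[name]
    n,l,s,ce=cv2.connectedComponentsWithStats(m.astype(np.uint8))
    if n<2: return None
    k=1+s[1:,4].argmax(); uv=ce[k]+[max(x0,0),max(y0,0)]
    w=ray(pic,uv,z); f=s[k]; return np.round(w[:2],1).tolist(),np.round(uv,1).tolist(),f[2:].tolist()
E
python3 - <<'E'
from h import *
for n in("top","side"):
    p=arm.camera(n); print(n)
    for q in [('blue',(467,-275),16),('grey',(570,310),12),('yellow',(437,285),12),('yellow',(532,-10),98),('red',(532,-10),40,22)]:
        print(q[0],blob(p,*q))
    u=project(p,[570,310,12]).astype(int); print(p["color"][u[1]-1:u[1]+2,u[0]-9:u[0]+10:2].min(2).tolist())
E
```

```text
top
blue ([468.1, -278.6], [315.8, 228.5], [19, 18, 262])
grey ([573.8, 304.7], [160.6, 198.8], [14, 13, 139])
yellow ([464.5, 269.5], [169.0, 228.0], [1, 1, 1])
yellow ([534.8, -19.2], [246.2, 208.0], [7, 7, 35])
red ([532.9, -22.9], [247.4, 209.9], [27, 28, 409])
[[106, 61, 149, 151, 151, 153, 155, 152, 154, 99], [107, 62, 149, 148, 151, 150, 156, 152, 153, 120], [110, 62, 149, 151, 153, 149, 153, 153, 150, 103]]
side
blue ([469.6, -277.4], [290.5, 175.1], [18, 11, 165])
grey ([575.2, 301.8], [226.6, 301.8], [22, 18, 301])
yellow ([442.7, 282.0], [277.8, 301.8], [19, 16, 237])
yellow ([533.8, -2.7], [260.0, 204.6], [8, 12, 82])
red ([534.0, 2.1], [259.9, 220.3], [32, 31, 645])
[[173, 173, 173, 174, 174, 172, 173, 171, 172, 167], [173, 174, 172, 172, 174, 171, 174, 172, 172, 164], [170, 173, 171, 171, 173, 171, 173, 171, 169, 152]]
```

```bash
python3 -m pendant '{"slide":[[40,-30,0],[80,-65,0],[120,-100,0],[155,-135,0],[190,-170,0],[225,-200,0],[260,-235,0],[290,-265,0]],"twist":[0.04,0.08,0.12,0.16,0.2,0.24,0.28,0.28],"fingers":[87.8,87.8,87.8,87.8,87.8,87.8,87.8,87.8]}' 20
python3 -m pendant '{"slide":[[35,-25,-10],[65,-50,-40],[98,-79,-80],[98,-79,-110],[98,-79,-130],[98,-79,-130]],"twist":[0,0,0,0,0,0],"fingers":[87.8,87.8,87.8,87.8,87.8,87.8]}'
python3 - <<'E'
from h import *
P=arm.camera("top"),arm.camera("side")
for p in P:
    for q in [('grey',(574,304.5),12,12),('yellow',(440,283),12),('blue',(468,-278),16)]: print(q[0],blob(p,*q))
cv2.imwrite("pics/b.png",np.hstack([cv2.resize(p["color"][max(0,v-60):v+60,max(0,u-60):u+60],(400,400)) for p,(u,v) in zip(P,((161,199),(227,302)))]))
E
```

```text
clock: 2.3
tool_pos: [477.8, 381.6, 223.0]
orientation: [0.0, -0.0, 1.0, 0.0]
wrist_force: [0.3, -0.1, 0.3]
grip_width: 0.999
gripper_force: 0.0
clock: 2.9
tool_pos: [571.9, 303.3, 89.3]
orientation: [-0.003, -0.0, 1.0, -0.002]
wrist_force: [-0.3, -0.4, -0.5]
grip_width: 0.997
gripper_force: 0.0
grey ([554.4, 309.6], [159.1, 204.0], [9, 3, 22])
yellow ([437.7, 266.1], [169.7, 235.2], [5, 4, 9])
blue ([468.0, -278.7], [315.9, 228.6], [19, 18, 265])
grey ([573.7, 302.8], [227.1, 302.1], [24, 19, 285])
yellow ([442.9, 281.8], [277.8, 301.8], [20, 16, 245])
blue ([469.6, -277.0], [290.5, 175.2], [18, 11, 164])
```

View pics/b.png

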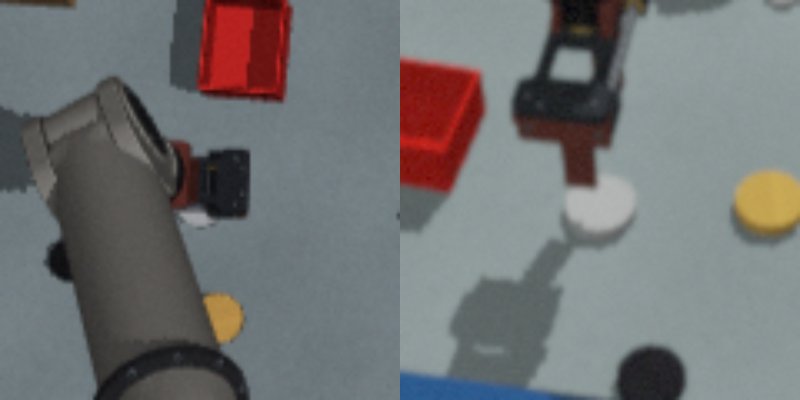

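```bash
python3 -m pendant '{"slide":[[0,0,-30],[0,0,-55],[0,0,-75],[0,0,-84],[0,0,-84],[0,0,-84]],"twist":[0,0,0,0,0,0],"fingers":[87.8,87.8,87.8,87.8,87.8,87.8]}'
```

```text
clock: 3.6
tool_pos: [574.7, 305.8, 10.3]
orientation: [0.001, -0.001, 1.0, 0.001]
wrist_force: [0.4, 0.5, -0.6]
grip_width: 1.0
gripper_force: 0.0
```

```bash
python3 -m pendant '{"slide":[[0,0,-5],[0,0,-5],[0,0,-5],[0,0,-5],[0,0,-5],[0,0,-5],[0,0,-5],[0,0,-5]],"twist":[0,0,0,0,0,0,0,0],"fingers":[87.8,70,60,50,50,50,50,50]}' 25
```

```text
clock: 4.4
tool_pos: [573.8, 304.8, 3.8]
orientation: [0.0, -0.001, 1.0, -0.0]
wrist_force: [-0.3, -1.3, 2.0]
grip_width: 0.63
gripper_force: 25.0
```

```bash
python3 -m pendant '{"slide":[[0,0,15],[0,0,45],[0,0,80],[0,-10,115],[-5,-30,145],[-12,-65,150],[-20,-105,150],[-27,-145,150]],"twist":[0,0,0,0,0,0,0,0],"fingers":[50,50,50,50,50,50,50,50]}' 25
python3 -m pendant '{"slide":[[-7,-40,0],[-14,-80,0],[-21,-120,0],[-28,-160,0],[-35,-200,0],[-42,-240,0],[-49,-280,0],[-56,-320,0]],"twist":[0,0,0,0,0,0,0,0],"fingers":[50,50,50,50,50,50,50,50]}'
python3 -m pendant '{"slide":[[-7,-40,0],[-14,-75,-10],[-20,-103,-35],[-22.5,-118.3,-65],[-22.5,-118.3,-90],[-22.5,-118.3,-105],[-22.5,-118.3,-105],[-22.5,-118.3,-105]],"twist":[0,0,0,0,0,0,0,0],"fingers":[50,50,50,50,50,50,50,50]}'
python3 - <<'E'
from h import *
P=arm.camera("top"),arm.camera("side")
for p in P:
    print(arm.state()['tool_pos'])
    for q in [('grey',(468.3,-278.3),57,14),('yellow',(440,283),12),('yellow',(534,-19),98),('blue',(468.3,-278.3),16)]: print(q[0],blob(p,*q))
cv2.imwrite("pics/c.png",np.hstack([cv2.resize(p["color"][max(0,v-50):v+50,max(0,u-50):u+50],(400,400)) for p,(u,v) in zip(P,((315,225),(290,170)))]))
E
```

```text
clock: 5.2
tool_pos: [546.3, 159.0, 154.9]
orientation: [0.001, -0.001, 1.0, 0.0]
wrist_force: [1.5, -1.2, -2.6]
grip_width: 0.627
gripper_force: 25.0
clock: 6.0
tool_pos: [490.2, -161.4, 154.5]
orientation: [0.0, -0.001, 1.0, 0.0]
wrist_force: [0.7, 0.2, -1.4]
grip_width: 0.627
gripper_force: 25.0
clock: 6.8
tool_pos: [468.6, -278.3, 49.4]
orientation: [0.0, -0.001, 1.0, 0.0]
wrist_force: [0.6, -0.1, -2.7]
grip_width: 0.625
gripper_force: 25.0
[ 469.20904728 -278.5717526    50.01169576]
grey ([514.0, -264.0], [313.4, 215.4], [10, 5, 32])
yellow ([434.1, 276.1], [167.0, 236.2], [12, 10, 43])
yellow ([534.4, -18.2], [245.9, 208.1], [5, 5, 22])
blue None
[ 469.20904728 -278.5717526    50.01169576]
grey ([436.4, -257.4], [299.9, 169.6], [11, 17, 95])
yellow ([439.7, 281.4], [279.0, 301.8], [17, 16, 206])
yellow ([533.7, -1.3], [260.0, 204.9], [7, 12, 76])
blue ([468.7, -273.4], [290.7, 175.8], [18, 9, 131])
```

View pics/c.png

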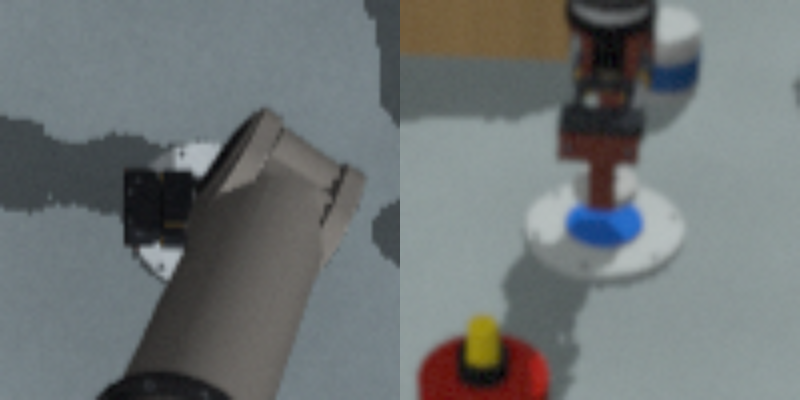

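```bash
python3 -m pendant '{"slide":[[0,0,-12],[0,0,-22],[0,0,-26],[0,0,-28],[0,0,-29],[0,0,-29.5],[0,0,-29.5]],"twist":[0,0,0,0,0,0,0],"fingers":[50,50,50,50,50,50,50]}'
python3 -m pendant '{"slide":[[0,0,0],[0,0,0],[0,0,0],[0,0,0],[0,0,20],[0,0,60],[-5,30,110],[-5,70,140]],"twist":[0,0,0,0,0,0,0,0],"fingers":[62,75,87.8,87.8,87.8,87.8,87.8,87.8]}'
python3 -m pendant '{"slide":[[0,45,0],[0,90,0],[0,135,0],[0,180,0],[0,225,0],[0,270,0],[0,315,0],[0,360,0]],"twist":[0,0,0,0,0,0,0,0],"fingers":[87.8,87.8,87.8,87.8,87.8,87.8,87.8,87.8]}'
python3 - <<'E'
from h import *
print(arm.state()['tool_pos'])
for n in("top","side"):
    p=arm.camera(n)
    for q in [('grey',(468.3,-278.3),28,9),('blue',(468.3,-278.3),16),('yellow',(440,283),12),('yellow',(534,-19),98)]: print(q[0],blob(p,*q))
    u=project(p,[468.3,-278.3,28]).astype(int); c=p["color"][u[1]-18:u[1]+18,u[0]-18:u[0]+18]; cv2.imwrite(f"pics/d_{n}.png",cv2.resize(c,(360,360)))
    m=p["color"].astype(int); mm=((np.minimum(m[...,2],m[...,1])-m[...,0])>40).astype(np.uint8)
    k,l,s,ce=cv2.connectedComponentsWithStats(mm)
    for i in range(1,k):
        if s[i,4]>25: print(s[i].tolist(),np.round(ray(p,ce[i],12),1).tolist())
cv2.imwrite("pics/d.png",np.hstack([cv2.imread("pics/d_top.png"),cv2.imread("pics/d_side.png")]))
E
```

```text
clock: 7.6
tool_pos: [467.8, -278.1, 19.7]
orientation: [-0.0, -0.001, 1.0, 0.0]
wrist_force: [-2.7, 3.4, 6.6]
grip_width: 0.63
gripper_force: 25.0
clock: 8.4
tool_pos: [463.3, -216.3, 156.3]
orientation: [0.001, 0.002, 1.0, -0.001]
wrist_force: [0.9, 0.9, 0.5]
grip_width: 0.999
gripper_force: 0.0
clock: 9.2
tool_pos: [463.2, 147.3, 154.3]
orientation: [0.0, -0.001, 1.0, 0.0]
wrist_force: [0.1, -0.6, 0.2]
grip_width: 1.002
gripper_force: 0.0
[463.16827938 147.34596472 154.25890155]
grey ([467.6, -275.9], [315.6, 228.5], [14, 15, 153])
blue ([467.2, -294.0], [320.0, 228.8], [15, 18, 52])
yellow None
yellow ([534.8, -19.2], [246.2, 208.0], [7, 7, 35])
[53, 97, 14, 9, 53] [955.7, 712.8, 12.0]
[98, 100, 20, 34, 362] [887.2, 515.1, 12.0]
[52, 104, 8, 14, 44] [909.4, 723.1, 12.0]
[51, 118, 13, 10, 39] [864.7, 717.6, 12.0]
[236, 134, 7, 15, 68] [799.2, 12.6, 12.0]
[428, 140, 20, 32, 236] [765.6, -751.8, 12.0]
[398, 142, 9, 19, 87] [770.8, -609.0, 12.0]
[402, 186, 19, 22, 178] [584.4, -638.1, 12.0]
[434, 190, 10, 16, 79] [589.1, -740.7, 12.0]
[243, 205, 7, 7, 41] [542.7, -17.7, 12.0]
[159, 229, 7, 13, 57] [437.1, 295.2, 12.0]
grey ([450.5, -292.1], [296.5, 170.3], [6, 12, 54])
blue ([441.2, -269.9], [298.4, 177.0], [3, 5, 5])
yellow ([442.9, 281.8], [277.7, 301.8], [20, 16, 243])
yellow ([535.8, -6.8], [259.6, 203.7], [7, 12, 65])
[170, 7, 79, 30, 1516] [1141.0, -1831.1, 12.0]
[226, 85, 18, 6, 77] [809.7, -945.6, 12.0]
[221, 98, 18, 7, 95] [801.9, -801.7, 12.0]
[217, 151, 14, 13, 154] [728.6, -359.0, 12.0]
[256, 198, 9, 14, 89] [552.6, -109.2, 12.0]
[155, 214, 30, 11, 194] [823.3, 6.3, 12.0]
[268, 294, 21, 18, 307] [443.1, 283.4, 12.0]
[51, 311, 64, 31, 1001] [913.9, 424.7, 12.0]
```

View pics/d.png

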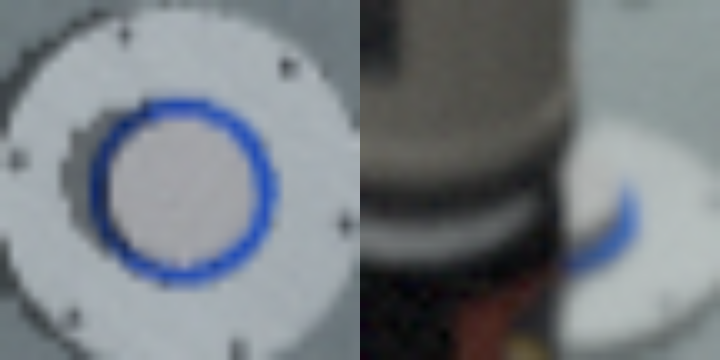

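Steel sits inside the blue ring with nearly even gaps (top view centre about (183,190) against ring (184,190) in the 10x crop). I'll measure it sub-pixel and take brass from the saved first picture.

```bash
cat >> h.py <<'E'
def contours(img,center,r,chan,thr,inv=False):
    "subpixel contours in a crop upscaled 8x; list of (centroid uv, equivalent diameter px)"
    x0,y0=np.round(np.array(center)-r).astype(int); c=img[y0:y0+2*r,x0:x0+2*r].astype(np.float32)
    g=chan(c); g=cv2.resize(g,None,fx=8,fy=8,interpolation=cv2.INTER_CUBIC)
    m=((g<thr) if inv else (g>thr)).astype(np.uint8)
    out=[]
    for k in cv2.findContours(m,cv2.RETR_LIST,cv2.CHAIN_APPROX_NONE)[0]:
        a=cv2.contourArea(k)
        if a>64*60 :
            M=cv2.moments(k); out.append(((M['m10']/M['m00']+.5)/8-.5+x0,(M['m01']/M['m00']+.5)/8-.5+y0,2*np.sqrt(a/np.pi)/8))
    return out
E
python3 - <<'E'
from h import *
p=arm.camera("top"); i0=cv2.imread("pics/top.png")
def show(t,l,z): 
    for u,v,d in l: print(t,round(u,2),round(v,2),'d',round(d,2),np.round(ray(p,(u,v),z)[:2],1))
R=lambda c:c[...,2]; br=lambda c:c[...,2]-c[...,0]
show('plate0',contours(i0,(315.5,228.5),14,R,95,True),16)
show('now',contours(p["color"],(315.5,228.5),14,R,95,True),28)
show('steel0',contours(i0,(160.6,198.8),12,lambda c:c.min(2),128),12)
show('brass0',contours(i0,(165.5,234.5),13,br,50),12)
show('red0',contours(i0,(247,209.5),20,lambda c:c[...,2]-c[...,1],50),50)
show('knob0',contours(i0,(246.2,208),8,lambda c:c[...,1],60),100)
E
```

```text
plate0 315.37 228.59 d 18.99 [ 468.  -276.8]
now 315.75 228.61 d 15.14 [ 467.4 -276.5]
now 315.37 228.56 d 18.91 [ 467.5 -275.1]
steel0 160.65 199.03 d 13.99 [573.1 304.6]
brass0 165.85 234.03 d 14.85 [442.  280.5]
red0 245.79 208.83 d 12.01 [536.1 -17.1]
red0 246.23 209.39 d 27.3 [534.  -18.7]
knob0 246.09 208.94 d 8.76 [531.2 -19. ]
```

```bash
python3 -m pendant '{"slide":[[-6,40,0],[-12,80,-10],[-18,115,-40],[-20.5,130.5,-80],[-20.5,130.5,-115],[-20.5,130.5,-140],[-20.5,130.5,-150],[-20.5,130.5,-150]],"twist":[0,0,0,0,0,0,0,0],"fingers":[87.8,87.8,87.8,87.8,87.8,87.8,87.8,87.8]}'
python3 -m pendant '{"slide":[[0,0,-5.5],[0,0,-5.5],[0,0,-5.5],[0,0,-5.5],[0,0,-5.5],[0,0,-5.5],[0,0,-5.5],[0,0,-5.5]],"twist":[0,0,0,0,0,0,0,0],"fingers":[87.8,70,60,50,50,50,50,50]}' 25
```

```text
clock: 10.15
tool_pos: [442.7, 274.3, 3.1]
orientation: [-0.001, 0.0, 1.0, -0.001]
wrist_force: [-0.1, -0.2, 0.2]
grip_width: 1.0
gripper_force: 0.0
clock: 10.95
tool_pos: [444.5, 275.9, 0.4]
orientation: [0.001, -0.0, 1.0, 0.001]
wrist_force: [0.0, -2.2, 5.7]
grip_width: 0.633
gripper_force: 25.8
```

```bash
python3 -m pendant '{"slide":[[0,0,10],[0,0,40],[0,0,80],[0,0,120],[0,0,140],[0,0,140],[0,0,140],[0,0,140]],"twist":[0,0,0,0,0,0,0,0],"fingers":[50,50,50,50,50,50,50,50]}'
python3 - <<'E'
from h import *
for i in range(4):
    p=arm.camera("side"); print(np.round(arm.state()['tool_pos'],1))
E
```

```text
clock: 11.75
tool_pos: [441.9, 275.3, 137.3]
orientation: [-0.001, -0.001, 1.0, -0.001]
wrist_force: [0.5, -0.1, -2.2]
grip_width: 0.631
gripper_force: 25.0
[441.8 275.3 137. ]
[442.  275.4 137.1]
[442.1 275.5 137.2]
[442.3 275.6 137.4]
```

```bash
python3 -m pendant '{"slide":[[0,-30,5],[0,-70,10],[0,-110,10],[0,-150,10],[0,-190,10],[0,-230,10],[0,-270,10],[0,-300,10]],"twist":[0,0,0,0,0,0,0,0],"fingers":[50,50,50,50,50,50,50,50]}'
python3 -m pendant '{"slide":[[5,-40,0],[10,-80,0],[15,-120,0],[20,-160,0],[24,-200,0],[26,-235,0],[26,-250,-15],[26,-250,-30]],"twist":[0,0,0,0,0,0,0,0],"fingers":[50,50,50,50,50,50,50,50]}'
python3 -m pendant '{"slide":[[0,-4,-20],[0,-4,-45],[0,-4,-65],[0,-4,-70],[0,-4,-70],[0,-4,-70]],"twist":[0,0,0,0,0,0],"fingers":[50,50,50,50,50,50]}'
python3 - <<'E'
from h import *
q=[]
for i in range(6):
    p=arm.camera("side"); q.append(arm.state()['tool_pos'])
print(np.round(np.mean(q,0),1),np.round(np.ptp(q,0),1))
c=p["color"][140:200,260:320]; cv2.imwrite("pics/e.png",cv2.resize(c,(600,600)))
E
```

```text
clock: 12.75
tool_pos: [442.2, -26.5, 148.2]
orientation: [-0.0, 0.0, 1.0, -0.0]
wrist_force: [-1.0, 0.3, -3.4]
grip_width: 0.638
gripper_force: 25.0
clock: 13.55
tool_pos: [468.4, -277.4, 118.0]
orientation: [0.0, 0.002, 1.0, -0.001]
wrist_force: [-1.2, 0.1, -3.2]
grip_width: 0.631
gripper_force: 25.0
clock: 14.15
tool_pos: [469.4, -278.2, 49.2]
orientation: [0.0, -0.001, 1.0, -0.0]
wrist_force: [0.2, -0.2, -2.7]
grip_width: 0.631
gripper_force: 25.0
[ 469.5 -278.2   49.4] [0.4 0.2 0.4]
```

View pics/e.png

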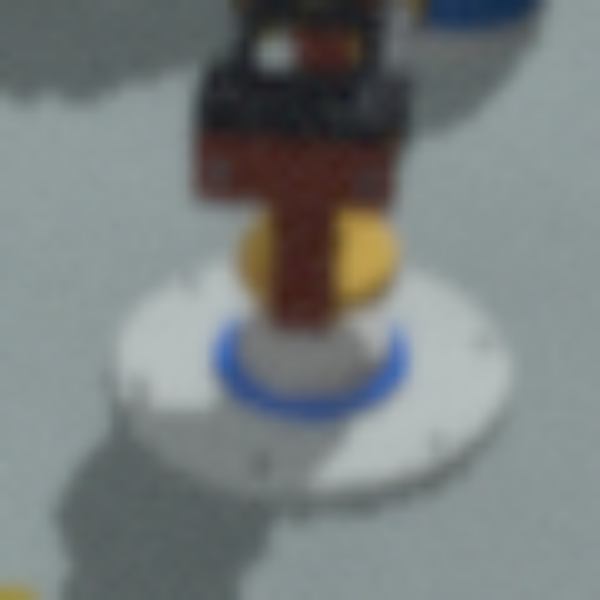

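```bash
python3 - <<'E'
from h import *
p=arm.camera("side"); 
def h(P): return np.round((project(p,P)-[260,140])*10+4.5,1)
for n,P in dict(steel=(468.3,-278.3,28),blue=(468.3,-278.3,16),brass=(468.3,-278.3,61),brassbot=(468.3,-278.3,49),fing=(469,-245,60),brass_x5=(463.3,-278.3,61)).items(): print(n,h(P))
i=p["color"][140:200,260:320].astype(int)
for nm,m in (("brass",i[...,2]-i[...,0]>60),("bluemask",i[...,0]-i[...,2]>60)):
    m=m.copy(); m[:18]=0
    if nm=="brass": m[32:]=0
    ys,xs=np.nonzero(m); print(nm,xs.min(),xs.max(),ys.min(),ys.max())
for r in (22,24,26,28): print(i[r,18:46,2]-i[r,18:46,0])
E
```

```text
steel [314.7 326.4]
blue [313.7 354.2]
brass [317.5 248.7]
brassbot [316.5 277.2]
fing [305.  306.2]
brass_x5 [331.9 249.8]
brass 25 38 21 29
bluemask 21 40 33 41
[-14 -13 -13 -10 -11  -8   7  33  52  44  34  33  36  39  33  62  94 100
 102  90  49   5  -9 -12 -15 -12 -10 -12]
[-13 -12 -13 -12  -9   7  46  76  74  48  42  35  39  39  36  60  87 106
 114 111  95  50   5 -12 -13 -13 -11 -11]
[-11 -10 -11 -10  -6   7  46  75  71  48  37  35  35  37  41  70 100 112
 110 111 101  48   2 -10 -11 -12 -11 -10]
[ -8 -10  -7  -6  -6   0  26  56  68  49  34  38  40  39  41  65  94 104
  98  87  51  10  -5  -7  -6  -9  -9  -9]
```

```bash
python3 -m pendant '{"slide":[[1,0,-8],[1,0,-14],[1,0,-18],[1,0,-19],[1,0,-20],[1,0,-20],[1,0,-20]],"twist":[0,0,0,0,0,0,0],"fingers":[50,50,50,50,50,50,50]}'
```

```text
clock: 15.2
tool_pos: [470.0, -278.1, 28.6]
orientation: [0.0, -0.001, 1.0, -0.0]
wrist_force: [0.4, -0.3, -3.3]
grip_width: 0.633
gripper_force: 25.0
```

```bash
python3 -m pendant '{"slide":[[0,0,-0.7],[0,0,-1.4],[0,0,-1.4],[0,0,-1.4]],"twist":[0,0,0,0],"fingers":[50,50,50,50]}'
```

```text
clock: 15.6
tool_pos: [470.1, -278.1, 28.4]
orientation: [0.0, -0.0, 1.0, 0.0]
wrist_force: [-2.6, 1.6, 10.7]
grip_width: 0.631
gripper_force: 25.2
```

```bash
python3 -m pendant '{"slide":[[0,0,0],[0,0,0],[0,0,0],[0,0,15],[0,0,50],[0,0,90],[10,40,125],[20,80,140]],"twist":[0,0,0,0,0,0,0,0],"fingers":[62,75,87.8,87.8,87.8,87.8,87.8,87.8]}'
python3 -m pendant '{"slide":[[10,40,0],[20,80,0],[30,120,0],[40,160,0],[44.5,178,0],[44.5,178,0],[44.5,178,0]],"twist":[0,0,0,0,0,0,0],"fingers":[87.8,87.8,87.8,87.8,70,70,70]}'
python3 - <<'E'
from h import *
q=[]
for i in range(4):
    p=arm.camera("side"); q.append(arm.state()['tool_pos'])
print(np.round(np.mean(q,0),1),np.round(np.ptp(q,0),1))
t=arm.camera("top")
R=lambda c:c[...,2]
c=[p["color"][150:200,260:320],t["color"][203:253,285:345]]
for u,v,d in contours(t["color"],(315.5,228.5),14,lambda c:c[...,2]-c[...,0],50): print(u,v,d,ray(t,(u,v),40)[:2])
for u,v,d in contours(t["color"],(315.5,228.5),14,R,95,True): print('blue',u,v,d,ray(t,(u,v),16)[:2])
print(blob(p,'yellow',(534,-19),98))
cv2.imwrite("pics/f.png",np.hstack([cv2.resize(x,(400,333)) for x in c]))
E
```

```text
clock: 16.4
tool_pos: [490.8, -199.6, 171.1]
orientation: [0.002, 0.002, 1.0, -0.001]
wrist_force: [0.9, 0.7, -1.0]
grip_width: 1.0
gripper_force: 0.0
clock: 17.1
tool_pos: [534.2, -20.8, 167.7]
orientation: [0.0, -0.001, 1.0, -0.0]
wrist_force: [0.1, -1.1, -1.7]
grip_width: 0.806
gripper_force: 0.0
[534.  -21.8 167.5] [0.1 0.3 0.3]
315.92884388975807 228.4181175824523 14.485025057445855 [ 467.53462677 -275.40552506]
blue 316.13008939589315 228.42443551294318 15.464160151120913 [ 468.60793907 -279.68990924]
blue 315.33944369600846 228.52551607362759 18.92375673963042 [ 468.2005854  -276.73971789]
([533.7, -2.8], [260.1, 204.6], [8, 12, 83])
```

View pics/f.png

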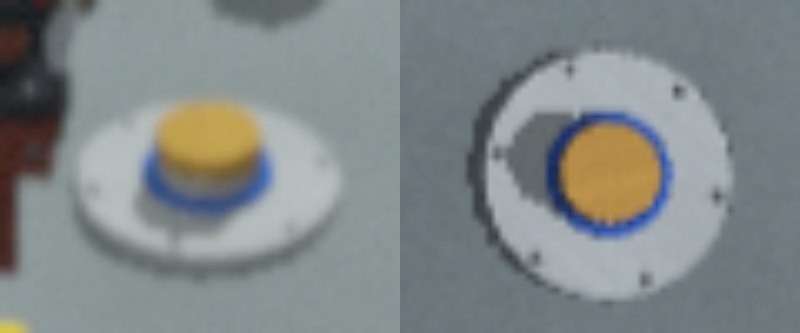

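Both discs are stacked concentric on the blue centre (brass at (610,173) in the right crop, ring even). Now the knob.

```bash
python3 -m pendant '{"slide":[[0.8,2,-30],[0.8,2,-60],[0.8,2,-80],[0.8,2,-89],[0.8,2,-89],[0.8,2,-89]],"twist":[0,0,0,0,0,0],"fingers":[70,70,70,70,60,60]}'
python3 - <<'E'
from h import *
p=arm.camera("side"); c=p["color"][170:250,225:305]; cv2.imwrite("pics/g.png",cv2.resize(c,(560,560))); print(arm.state()['tool_pos'])
E
```

```text
clock: 17.95
tool_pos: [535.7, -18.4, 78.9]
orientation: [0.001, -0.0, 1.0, -0.0]
wrist_force: [-0.0, -0.3, 0.4]
grip_width: 0.69
gripper_force: 0.0
[536.017629   -18.20736619  79.19999473]
```

View pics/g.png

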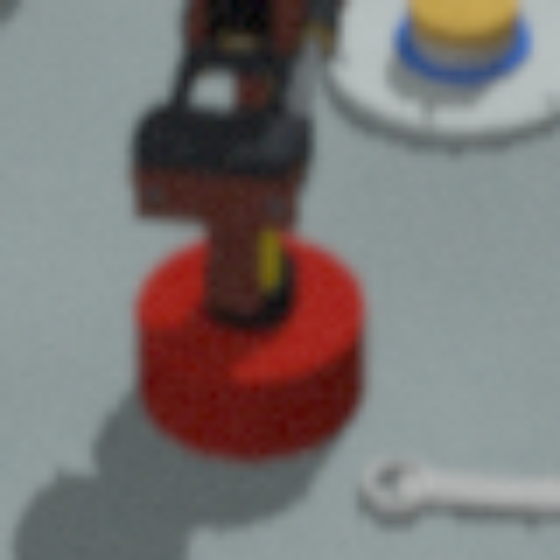

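```bash
python3 - <<'E'
from h import *
p=arm.camera("side")
f=lambda P: np.round((project(p,P)-[225,170])*7+3,0)
for x in (530,533,536): print(x,'fing',f((x,18,95)),f((x,18,80)),'knob',f((x,-19,98)),'collar',f((x,-19,61)),'rim',f((x,-19,50)))
E
```

```text
530 fing [249. 282.] [250. 309.] knob [263. 222.] collar [263. 288.] rim [264. 307.]
533 fing [242. 282.] [243. 309.] knob [256. 222.] collar [257. 287.] rim [257. 306.]
536 fing [235. 281.] [236. 308.] knob [249. 221.] collar [250. 287.] rim [250. 306.]
```

```bash
python3 -m pendant '{"slide":[[-0.7,0,0],[-0.7,0,0],[-0.7,0,0],[-0.7,0,0],[-0.7,0,0],[-0.7,0,0],[-0.7,0,0],[-0.7,0,0]],"twist":[0,0,0,0,0,0,0,0],"fingers":[50,40,30,20,18,18,18,18]}' 40
python3 -m pendant '{"slide":[[0,0,3],[0,0,8],[0,0,16],[0,0,30],[0,0,45],[0,0,60],[0,0,65],[0,0,65]],"twist":[0,0,0,0,0,0,0,0],"fingers":[18,18,18,18,18,18,18,18]}'
python3 - <<'E'
from h import *
q=[]
for i in range(4):
    p=arm.camera("side"); q.append(arm.state()['tool_pos'])
print(np.round(np.mean(q,0),1))
E
```

```text
clock: 18.85
tool_pos: [534.4, -18.4, 78.1]
orientation: [-0.0, -0.0, 1.0, -0.0]
wrist_force: [0.4, -2.7, 0.5]
grip_width: 0.265
gripper_force: 40.0
clock: 19.65
tool_pos: [535.2, -17.8, 144.4]
orientation: [0.001, -0.001, 1.0, 0.0]
wrist_force: [0.4, 0.1, -3.1]
grip_width: 0.264
gripper_force: 39.9
[534.1 -17.9 142.9]
```

```bash
python3 -m pendant '{"slide":[[-2,-8,0],[-6,-24,0],[-13,-50,0],[-20,-80,0],[-28,-110,0],[-35,-140,0],[-43,-170,0],[-50,-200,0]],"twist":[0,0,0,0,0,0,0,0],"fingers":[18,18,18,18,18,18,18,18]}'
python3 -m pendant '{"slide":[[-7,-27,0],[-12,-46,0],[-15,-57,0],[-15.8,-60.5,0],[-15.8,-60.5,0],[-15.8,-60.5,0],[-15.8,-60.5,0]],"twist":[0,0,0,0,0,0,0],"fingers":[18,18,18,18,18,18,18]}'
python3 - <<'E'
from h import *
q=[]
for i in range(5):
    p=arm.camera("side"); q.append(arm.state()['tool_pos'])
print(np.round(np.mean(q,0),1), arm.state()['orientation'])
c=p["color"][120:200,250:330]; cv2.imwrite("pics/i.png",cv2.resize(c,(560,560)))
z=np.mean(q,0)[2]-78
f=lambda P: np.round((project(p,P)-[250,120])*7+3,0)
for x in (466,469): print(x,'rim',f((x,-278.5,z+2)),'roof',f((x,-278.5,z+50)),'blue',f((x,-278.5,16)),'brass',f((x,-278.5,40)))
r=p["color"].astype(int); m=(r[...,2]-r[...,1]>50)[120:200,250:330]; ys,xs=np.nonzero(m); print('red rows')
for y in range(ys.min(),ys.max(),3):
    k=np.nonzero(m[y])[0]; print(y*7+3,k.min()*7+3,k.max()*7+3) if len(k) else 0
E
```

```text
clock: 20.65
tool_pos: [483.2, -219.7, 142.8]
orientation: [-0.0, -0.0, 1.0, 0.0]
wrist_force: [0.4, -1.2, -3.1]
grip_width: 0.271
gripper_force: 39.9
clock: 21.35
tool_pos: [469.1, -277.2, 143.1]
orientation: [-0.0, -0.002, 1.0, 0.0]
wrist_force: [0.4, -0.0, -3.3]
grip_width: 0.26
gripper_force: 39.9
[ 469.  -277.7  143.1] [-2.59039041e-06 -8.96517540e-04  9.99999597e-01  4.21601584e-05]
466 rim [297. 304.] roof [300. 222.] blue [294. 388.] brass [296. 349.]
469 rim [291. 303.] roof [294. 221.] blue [288. 387.] brass [289. 348.]
red rows
171 241 248
192 206 374
213 192 388
234 192 388
255 199 388
276 199 381
297 199 381
318 206 374
339 234 346
```

View pics/i.png

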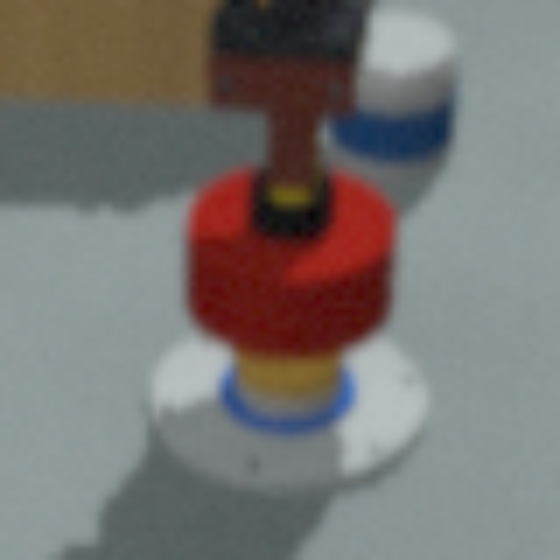

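```bash
python3 -m pendant '{"slide":[[0,-0.5,-5],[0,-0.5,-12],[0,-0.5,-20],[0,-0.5,-28],[0,-0.5,-36],[0,-0.5,-43],[0,-0.5,-48],[0,-0.5,-50]],"twist":[0,0,0,0,0,0,0,0],"fingers":[18,18,18,18,18,18,18,18]}'
python3 -m pendant '{"slide":[[0,0,-0.5],[0,0,-1],[0,0,-1.5],[0,0,-2],[0,0,-2],[0,0,-2],[0,0,-2]],"twist":[0,0,0,0,0,0,0],"fingers":[18,18,18,18,18,18,18]}'
```

```text
clock: 22.4
tool_pos: [468.4, -278.8, 92.4]
orientation: [-0.0, -0.001, 1.0, 0.0]
wrist_force: [-0.9, -0.4, -3.1]
grip_width: 0.264
gripper_force: 39.9
clock: 23.1
tool_pos: [468.7, -278.9, 91.2]
orientation: [0.0, -0.001, 1.0, -0.0]
wrist_force: [-0.5, 0.2, -3.4]
grip_width: 0.266
gripper_force: 39.9
```

```bash
python3 -m pendant '{"slide":[[0,0,-0.5],[0,0,-1],[0,0,-1.5],[0,0,-2],[0,0,-2],[0,0,-2],[0,0,-2]],"twist":[0,0,0,0,0,0,0],"fingers":[18,18,18,18,18,18,18]}'
```

```text
clock: 23.8
tool_pos: [468.7, -278.9, 89.2]
orientation: [0.0, -0.001, 1.0, -0.0]
wrist_force: [-0.4, 0.0, -3.8]
grip_width: 0.264
gripper_force: 39.9
```

```bash
python3 -m pendant '{"slide":[[0,0,-0.4],[0,0,-0.8],[0,0,-1.2],[0,0,-1.2],[0,0,-1.2]],"twist":[0,0,0,0,0],"fingers":[18,18,18,18,18]}'
```

```text
clock: 24.3
tool_pos: [468.8, -279.1, 88.1]
orientation: [0.0, -0.001, 1.0, -0.0]
wrist_force: [-0.1, -0.1, -0.2]
grip_width: 0.266
gripper_force: 39.9
```

```bash
python3 -m pendant '{"slide":[[0,0,-0.3],[0,0,-0.6],[0,0,-0.6],[0,0,-0.6]],"twist":[0,0,0,0],"fingers":[18,18,18,18]}'
python3 -m pendant '{"slide":[[0,0,0],[0,0,0],[0,0,0],[0,0,0],[0,0,0],[0,0,0]],"twist":[0,0,0,0,0,0],"fingers":[26,34,44,54,66,66]}'
```

```text
clock: 24.7
tool_pos: [468.9, -279.4, 87.9]
orientation: [0.0, -0.0, 1.0, -0.0]
wrist_force: [-2.1, -0.6, 5.6]
grip_width: 0.267
gripper_force: 40.0
clock: 25.3
tool_pos: [468.7, -278.9, 87.3]
orientation: [-0.0, -0.001, 1.0, 0.0]
wrist_force: [-0.7, 0.5, -1.2]
grip_width: 0.713
gripper_force: 0.0
```

```bash
python3 -m pendant '{"slide":[[0,0,-8],[0,0,-16],[0,0,-21],[0,0,-21],[0,0,-21],[0,0,-21]],"twist":[0,0,0,0,0,0],"fingers":[66,66,66,66,66,66]}'
python3 - <<'E'
from h import *
p=arm.camera("side"); print(arm.state()['tool_pos'],arm.state()['wrist_force'])
c=p["color"][130:200,255:325]; cv2.imwrite("pics/j.png",cv2.resize(c,(560,560)))
f=lambda P: np.round((project(p,P)-[255,130])*8+3.5,0)
x=468.9;print('rim',f((x,-278.9,12)),'roof',f((x,-278.9,60)),'knobtop',f((x,-278.9,110)),'flange',f((x,-278.9,10)),'collartop',f((x,-278.9,82)))
E
```

```text
clock: 25.9
tool_pos: [468.8, -279.1, 66.5]
orientation: [0.0, -0.001, 1.0, -0.0]
wrist_force: [0.2, 0.5, -0.4]
grip_width: 0.748
gripper_force: 0.0
[ 468.84116293 -279.03829006   66.55765616] [-0.44108399  0.34122111 -0.1453862 ]
rim [289. 370.] roof [293. 280.] knobtop [296. 183.] flange [289. 373.] collartop [294. 238.]
```

View pics/j.png

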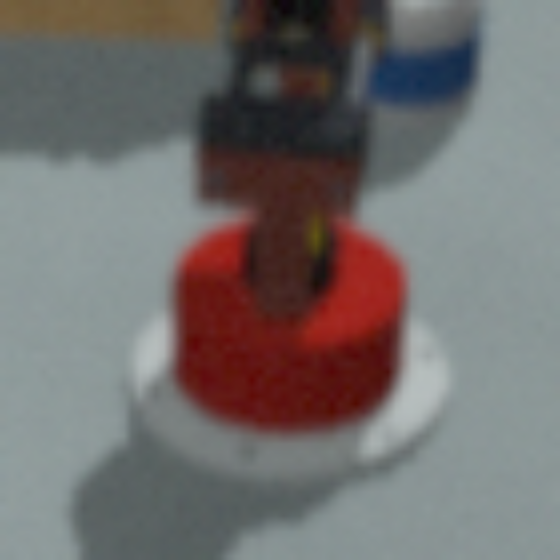

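Red cover is level and centred on the plate (roof centre about (291,280), flange even), with the fingers straddling the collar. Grip and lift.

```bash
python3 -m pendant '{"slide":[[0,0,-2],[0,0,-2],[0,0,-2],[0,0,-2],[0,0,-2],[0,0,-2],[0,0,-2],[0,0,-2]],"twist":[0,0,0,0,0,0,0,0],"fingers":[60,54,48,42,38,36,36,36]}' 30
```

```text
clock: 26.75
tool_pos: [468.7, -279.0, 64.4]
orientation: [0.0, -0.001, 1.0, -0.0]
wrist_force: [-0.1, -0.6, 0.3]
grip_width: 0.477
gripper_force: 30.0
```

```bash
python3 -m pendant '{"slide":[[0,0,2],[0,0,5],[0,0,9],[0,0,14],[0,0,20],[0,0,28],[0,0,36],[0,0,44]],"twist":[0,0,0,0,0,0,0,0],"fingers":[36,36,36,36,36,36,36,36]}'
python3 -m pendant '{"slide":[[0,0,9],[0,0,19],[0,0,29],[0,0,40],[0,0,52],[0,0,64],[0,0,74],[0,0,82]],"twist":[0,0,0,0,0,0,0,0],"fingers":[36,36,36,36,36,36,36,36]}'
python3 -m pendant '{"slide":[[0,0,4],[0,0,5],[0,0,5],[0,0,5],[0,0,5],[0,0,5],[0,0,5],[0,0,5]],"twist":[0,0,0,0,0,0,0,0],"fingers":[36,36,36,36,36,36,36,36]}'
python3 - <<'E'
from h import *
p=arm.camera("side"); print(arm.state()['tool_pos'],arm.state()['wrist_force'])
c=p["color"][110:200,245:335]; cv2.imwrite("pics/k.png",cv2.resize(c,(560,560)))
f=lambda P: np.round((project(p,P)-[245,110])*6.22+3,0)
x=468.9;print('rim up',f((x,-278.9,143)),'roof up',f((x,-278.9,191)),'knobtop',f((x,-278.9,110)),'clear roof',f((x,-278.9,56)),'clear rim',f((x,-278.9,10)))
E
```

```text
clock: 27.55
tool_pos: [468.7, -279.0, 109.2]
orientation: [0.0, -0.001, 1.0, -0.0]
wrist_force: [-0.3, -0.0, -0.8]
grip_width: 0.473
gripper_force: 30.0
clock: 28.35
tool_pos: [468.8, -279.0, 191.4]
orientation: [0.0, -0.001, 1.0, -0.0]
wrist_force: [0.3, -0.3, -1.3]
grip_width: 0.475
gripper_force: 30.0
clock: 29.15
tool_pos: [468.6, -278.9, 195.2]
orientation: [-0.0, -0.001, 1.0, 0.0]
wrist_force: [0.1, 0.1, -1.7]
grip_width: 0.475
gripper_force: 30.0
[ 468.63632398 -278.94104596  195.28605302] [ 1.04755755  0.57970663 -0.88212906]
rim up [294. 215.] roof up [297. 138.] knobtop [293. 267.] clear roof [290. 348.] clear rim [287. 415.]
```

View pics/k.png

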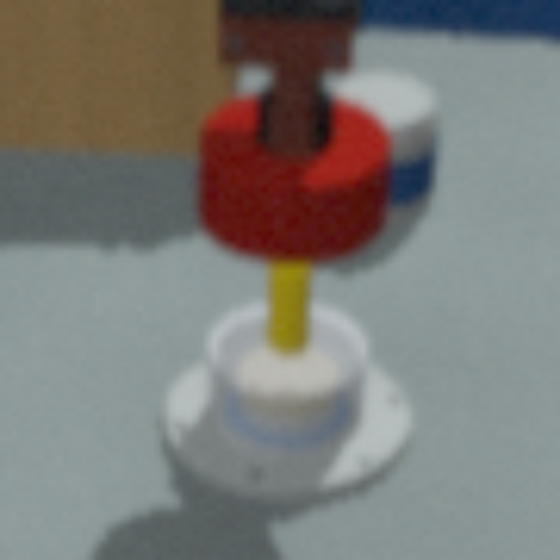

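The clear inner cover is seated on the plate (centre about (288,380)). The red cover is level above the knob (rim centre about (294,215)), about 33 mm clear. Handing in.

```bash
python3 -c "
from workcell import arm
print(arm.close_job())"
```

```text
the job is handed in; nothing more can be done
None
```

I stacked both discs within about 1.5 mm of centre by camera and seated the inner cover over them. I handed the job in at about 29 s of robot time, with the red cover held level and still over the knob, its rim about 33 mm above the knob's top; the interface returned no verdict.

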